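Pry up the washer box lid and hold it open

TASK

Take the flat pry knife from the bench, slip its blade into the slot under the sprung lid of the washer box, lever the lid up and hold it open at about 45 degrees on the blade so that washers can be picked out. Finish while still holding: the knife stays gripped and the lid rests still on its blade. Do not touch the lid with the gripper or arm, and leave the other things on the bench where they lie.

Things in the scene. Friction and masses are not known exactly. Their poses are not given: they have to be found in the camera images.
- washer_box: Grey plastic box screwed to the bench, sizes in mm: 120 deep (x) by 160 wide (y), walls 4 thick. Origin: centre of its underside; its -x axis points out of the front, z up. Side and rear walls reach 62 above the bench, the front wall only 46: a slot 16 high, 152 wide lies open across the front, under the lid. Inside, washers and a divider (along x) stay below 30; screw ears beside it 4 high
- lid (a joint): Angle of the box's lid, rad: 0 shut, grows as its front edge rises, 0.785 = 45 degrees, stop at 1.75. Dark panel 124 by 164 by 5 mm, underside 62 above the bench, undone clips folded on it up to 72; overhangs the front by 4. About 0.13 kg (give or take a quarter); spring and weight press it shut from any angle, about 2 N when lifted 70 from the hinge
- lid_hinge (a point): Middle of the lid's hinge line, at the top of the box's rear wall, level with the underside of the shut lid (62 mm above the bench); the line runs along the box's y axis
- lid_edge (a point): Middle of the lid's front edge, on its underside, 124 mm from the hinge line; moves with the lid
- pry_knife: Knife lying loose on the bench, 0.11 kg: straight square-sided wooden handle 115 mm long, 24 wide, 28 high; stiff steel blade 24 wide, 2.5 thick, going on 100 past the handle's front at half its height. Origin: on the underside, below the grip point; x towards the blade tip, z up. Handle from x -80 to 35, blade 35 to 135. Balances within 15 of the origin
- knife_grip (a point): Place to grip the knife: middle of the handle's section, 14 mm above its underside, 35 behind the handle's front end; handle 24 wide here
- knife_tip (a point): Middle of the blade's end edge, on its upper face, 135 mm ahead of the knife's origin and 15.25 above its underside
- scribe: Stainless steel scribe, round, 9 mm thick, 145 long, pointed end along its x axis; not needed, leave it. Origin near its middle
- speed_square: Yellow plastic speed square, a flat triangle with 150 mm legs, 18 high at its fence; leave it. Origin: middle of the triangle's bounding square, underside
- crank_drill: Red hand drill with crank, lying, about 310 mm long, 75 high; leave it. Origin at the gear wheel, underside
- tape_measure: Dark tape measure, 66 by 38 by 62 mm; leave it. Origin: middle of its underside
- screw_jar: Glass jar with dark cap, 64 mm across, 85 high; leave it. Origin: middle of its underside
- centre_punch: Short steel centre punch, 10 mm square, 120 long, lying along its y axis; leave it. Origin: middle of its square part, underside
Mind the look-alikes: they are no part of the job. What is shaped like the pry_knife but green or orange is not meant.

How it is judged:
By the outcome, as a careful person would: the job done as asked, in the order asked, and still so for the second after the job is handed in, while the arm keeps its last pose, push and grip.
It also fails if it takes over 45 s, if anything falls off the work surface, if the arm or the gripper's body presses on something with over 40 N, if the wrist force passes 120 N, or if a joint passes its speed limit or range.

ROBOT

A 6-joint arm with a two-finger parallel gripper is mounted at the origin on the work surface. World frame = base frame: x ahead of the robot, y to its left, z up, the work surface at z = 0. Lengths are in m, angles in rad, forces in N, time in s.
With the tool pointing down it reaches from about 0.375 to 0.9 m from the base axis. Payload 3.1 kg.
Tool frame: the origin (TCP) lies on the centre line of the jaws, within the pads' length; the fingertips stand 25 mm ahead of it and the grasp point (between the pads) lies 6 mm ahead of it (manip.tips_ahead is the distance from the TCP to the fingertips, in m); z points along the fingers, y is the direction in which the jaws open and shut (so a half turn about z gives the same grasp; the last joint's range is limited). The gripper opens to 85 mm and grips with 20 to 120 N. Pads are 22 mm wide; open, the fingers measure 114 mm over their backs; the gripper's body (76 mm by 85 mm) begins 54 mm behind the grasp point. The pads swing forward as they close: fully open they stand 13 mm farther back than shut.
Start: joints at [-1.304, 0.527, 1.433, -0, 1.181, -0.178], TCP at [0.269, -0.564, 0.228] pointing down, gripper open.
Joint ranges: [-3.08, 3.08], [-0.75, 2.2], [0.22, 2.44], [-1.43, 4.57], [0, 2.65], [-2.85, 2.85]. Speed limits (rad/s): [2.79, 2.79, 3.14, 3.14, 3.14, 3.14].

INTERFACE

Orientations are given as a unit quaternion [x, y, z, w].
In Python, from station import manip gives the robot as it stands.
- The arm moves only by the tool play_rows, never from a script. Its argument "steps" is a list that holds one entry, the list of rows, each a list of 6 numbers: the shift along the tool's x, y, z in m, then the turn, a rotation vector about the tool's x, y, z in degrees. In form: [[[x, y, z, rx, ry, rz], ...]]. A call has 1 to 10 rows; each row shifts and turns the commanded pose from where the row before left it, along the tool's axes as they then stand; what a row does not reach is not made up. A row lasts 1/8 s, in which the tool goes at most 62.5 mm and 10.7 degrees, less where a joint would pass 70% of its speed; a pose out of reach is approached as far as the arm can. A call is refused whole if a number of a shift passes 0.0625 or a number of a turn 10.7, either way. A call with a gripper value outside its range is refused whole. "fingers" is the opening, from 0 (shut) to 1 (fully open), set as the call begins (left out, the last holds). The fingers move at their own pace and stop on an object; "squeeze" is the grip in N (left out, the last holds). Time passes only in rows, so rows that do not move let the fingers close. It gives the time, the measured TCP pose, the force and the opening at its end, in the units of the state.
- manip.sense(): the state, without advancing time (a new reading comes with each control period).
- manip.snapshot(name): name is "scene" or "top" or "wrist"; returns a dict with "img" (420x560x3 uint8, red, green, blue), "K" (3x3 intrinsics, pixels), "k1" (the pictures are not rectified: a ray, as slopes to the right and down, at radius r is drawn at 1 + k1 r^2 times it, then the intrinsics apply), "world_from_camera" (4x4, takes a point from camera to world coordinates). Camera axes: x right, y down, z forward; pixel columns grow to the right and rows downward; lengths in m; the calibration is good to about 2 mm. A picture is of the moment at which its call begins. There is no depth.
- manip.sign_off(): hands the job in, once; it reports no verdict.
Trained networks look in a picture, given as the dict that the camera call returned (one of the last four; its "shot" number tells which), for a name from the list of things; names that differ only in an ending like _2 or _b are one class to them, and where a whole thing is asked for, a point or a joint stands for the part that bears it (a point fixed in the world has none). Each returns a list of dicts, best first, with "score" (0 to 1); they miss things now and then, are a little off and sometimes report something else, mostly with a low value. They report only what shows in the picture. A call takes as long as a camera call. They do not tell look-alikes from the thing itself.
- manip.regions_of(label, picture): "pixels" (420x560 bool, what is visible of it) and "rect" ([left, top, right, bottom] in pixels, round what is visible of it).
- manip.pinpoint(label, picture): "point" ([column, row] in pixels: a listed point, or the origin of a listed thing).
The state is a dict: "t": time; "q": joint angles; "qd": joint speeds; "tau": joint torques, N m; "tcp_pos": TCP position; "tool_rot": TCP orientation; "force": force on the tool from outside, world axes, zero at the start; "ft_torque": the same for the moment, N m; "finger_gap": opening from 0.0 (shut) to 1.0 (fully open).
Only numpy, scipy, OpenCV 4.12 (cv2) and the standard library are available. Lean on these libraries where they do the work, as an engineer would, in place of code of your own. Each camera call takes 0.05 s, during which the arm holds its last target.

## Working session

There is one attempt and no reset: what is moved stays moved. The work goes in short steps, Python scripts to look and compute and a tool call to move; the robot and the scene stay as the last step left them, time stands still between calls to the robot, and variables do not carry over. Pictures are saved under pics/ and viewed, and the job is handed in when it is done.

Besides the shell and the picture viewer there is one more tool, called after ">>>" in YAML: its name, and indented under it one key for each argument. play_rows: Moves the arm, as the interface text tells. Its arguments: {"type":"object","properties":{"steps":{"type":"array"},"fingers":{"type":"number"},"squeeze":{"type":"number"}},"required":["steps"]}

```bash
ls; mkdir -p pics; cat > h.py <<'E'
import numpy as np, cv2
from station import manip
from scipy.spatial.transform import Rotation as R
def ray(p,px):
    K=np.array(p["K"]);k1=p["k1"]
    d=np.array([(px[0]-K[0,2])/K[0,0],(px[1]-K[1,2])/K[1,1]])
    u=d.copy()
    for _ in range(30): u=d/(1+k1*(u@u))
    T=np.array(p["world_from_camera"])
    return T[:3,3],T[:3,:3]@np.array([u[0],u[1],1])
def atz(p,px,z):
    o,d=ray(p,px); return o+d*(z-o[2])/d[2]
def proj(p,X):
    T=np.array(p["world_from_camera"]);K=np.array(p["K"])
    c=T[:3,:3].T@(np.array(X)-T[:3,3]); u=c[:2]/c[2]; u=u*(1+p["k1"]*(u@u))
    return np.array([K[0,0]*u[0]+K[0,2],K[1,1]*u[1]+K[1,2]])
def save(p,n,img=None):
    cv2.imwrite("pics/"+n,cv2.cvtColor(p["img"] if img is None else img,cv2.COLOR_RGB2BGR))
E
python3 - <<'E'
from h import *
for n in ["scene","top","wrist"]:
    p=manip.snapshot(n); save(p,n+"0.png"); print(n,p["shot"],np.round(p["world_from_camera"],3).tolist(),p["k1"])
    for l in ["pry_knife","knife_grip","knife_tip","washer_box","lid_hinge","lid_edge"]:
        print(l,[(np.round(r["point"]).tolist(),round(r["score"],2)) for r in manip.pinpoint(l,p)])
print(manip.sense())
E
```

```text
pics
scene 1 [[0.733, 0.53, -0.427, 1.133], [0.681, -0.559, 0.473, -0.667], [0.012, -0.637, -0.77, 1.136], [0.0, 0.0, 0.0, 1.0]] -0.061865414385607775
pry_knife [([281.0, 147.0], 0.75), ([204.0, 288.0], 0.74), ([152.0, 240.0], 0.59)]
knife_grip [([145.0, 235.0], 0.89), ([203.0, 286.0], 0.87), ([280.0, 142.0], 0.56)]
knife_tip [([254.0, 303.0], 0.93), ([245.0, 160.0], 0.73), ([99.0, 247.0], 0.62)]
washer_box [([324.0, 259.0], 0.64), ([369.0, 117.0], 0.25)]
lid_hinge [([345.0, 254.0], 0.76)]
lid_edge [([308.0, 231.0], 0.69)]
top 2 [[0.005, -0.993, 0.118, 0.342], [-1.0, -0.006, -0.016, 0.002], [0.017, -0.118, -0.993, 1.661], [0.0, 0.0, 0.0, 1.0]] -0.1831411481039529
pry_knife [([369.0, 210.0], 0.94), ([204.0, 276.0], 0.68), ([367.0, 282.0], 0.64)]
knife_grip [([205.0, 278.0], 0.79), ([369.0, 209.0], 0.63), ([373.0, 282.0], 0.54)]
knife_tip [([352.0, 171.0], 0.8), ([249.0, 290.0], 0.6)]
washer_box [([280.0, 161.0], 0.83)]
lid_hinge [([279.0, 135.0], 0.57)]
lid_edge [([280.0, 177.0], 0.76)]
wrist 3 [[0.43, -0.857, -0.285, 0.342], [-0.903, -0.408, -0.136, -0.53], [0.0, 0.316, -0.949, 0.374], [0.0, 0.0, 0.0, 1.0]] -0.04902950451310231
pry_knife []
knife_grip [([52.0, 42.0], 0.67)]
knife_tip [([277.0, 47.0], 0.34)]
washer_box []
lid_hinge []
lid_edge []
{'t': 1.05, 'q': array([-1.30448343e+00,  5.27527657e-01,  1.43268474e+00,  8.65724565e-06,
        1.18139918e+00, -1.78524549e-01]), 'qd': array([ 6.29249608e-05,  1.19470571e-03, -1.71940087e-03,  2.25492123e-04,
        1.70058257e-04,  6.84065696e-05]), 'tau': array([-7.41384738e-04, -4.42333496e+01, -1.78421599e+01, -1.42562994e-04,
        7.95451615e-04,  7.14633387e-06]), 'tcp_pos': array([ 0.26895543, -0.56415363,  0.22749825]), 'tool_rot': array([ 9.75367121e-01,  2.20587804e-01,  3.58545094e-06, -9.62990178e-06]), 'force': array([-0.65828173, -0.3127258 , -0.99535686]), 'ft_torque': array([ 0.04306235, -0.00445213,  0.01345629]), 'finger_gap': 0.9988024375461306}
```

View pics/scene0.png

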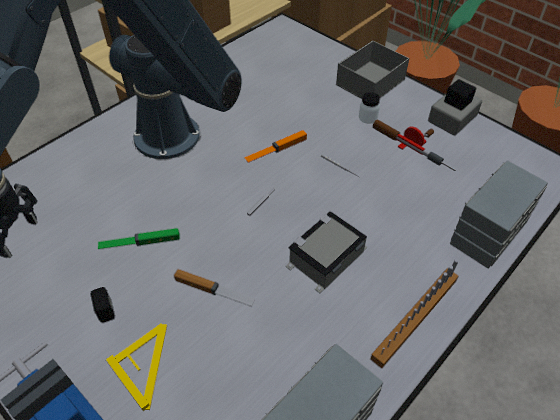

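View pics/top0.png

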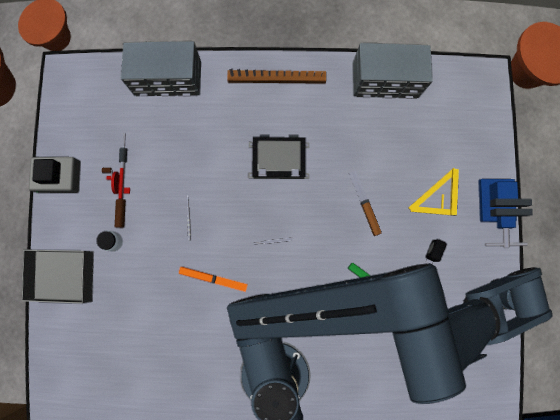

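Candidates in the scene picture are the wooden knife at (195,281), the green look-alike at (138,239) and the orange look-alike at (277,146). The description says a wooden handle and a steel blade, so I choose (195,281), which is about (371,217) in the top view. I'll check that with crops.

```bash
python3 - <<'E'
from h import *
s=manip.snapshot("scene"); t=manip.snapshot("top")
def crop(p,x0,y0,w,h,f): return cv2.resize(p["img"][y0:y0+h,x0:x0+w],None,fx=f,fy=f,interpolation=cv2.INTER_CUBIC)
a=crop(s,165,260,100,50,4); b=crop(s,280,205,100,90,4)
save(s,"c1.png",np.vstack([a,b]))
save(t,"c2.png",np.hstack([crop(t,340,160,50,80,6),crop(t,240,125,80,60,6)[:480] if 0 else cv2.copyMakeBorder(crop(t,240,125,80,60,6),0,120,0,0,cv2.BORDER_CONSTANT)]))
for p in (s,t):
  for l in ["pry_knife","washer_box"]:
    for r in manip.regions_of(l,p): print(p["shot"],l,r["rect"],round(r["score"],2),r["pixels"].sum())
for nm,p,g,tip in [("s",s,(203,286),(254,303)),("t",t,(369,209),(352,171))]:
  print(nm,"grip",atz(p,g,.014).round(4),"tip",atz(p,tip,.01525).round(4))
for nm,p,hh,e in [("s",s,(345,254),(308,231)),("t",t,(279,135),(280,177))]:
  print(nm,"hinge",atz(p,hh,.062).round(4),"edge",atz(p,e,.062).round(4))
E
```

```text
4 pry_knife [247.7, 129.7, 306.9, 161.9] 0.81 589
4 pry_knife [174.7, 267.3, 253.7, 303.1] 0.69 852
4 pry_knife [100.5, 228.3, 178.6, 249.5] 0.63 804
4 washer_box [284.2, 211.9, 368.0, 291.3] 0.6 3696
4 washer_box [246.9, 195.8, 268.8, 213.0] 0.53 91
5 pry_knife [348.6, 171.1, 382.9, 237.4] 0.94 552
5 pry_knife [176.6, 266.2, 245.7, 291.2] 0.72 490
5 pry_knife [348.3, 261.9, 371.4, 275.9] 0.69 182
5 washer_box [251.9, 137.9, 307.1, 177.1] 0.58 2323
5 washer_box [425.3, 240.3, 445.1, 263.1] 0.24 368
s grip [ 0.5164 -0.2961  0.014 ] tip [ 0.6433 -0.2433  0.0152]
t grip [ 0.5195 -0.2951  0.014 ] tip [ 0.64   -0.2424  0.0152]
s hinge [ 0.73  -0.007  0.062] edge [ 0.6146 -0.0163  0.062 ]
t hinge [ 0.7426 -0.0105  0.062 ] edge [ 0.6109 -0.0143  0.062 ]
```

View pics/c1.png

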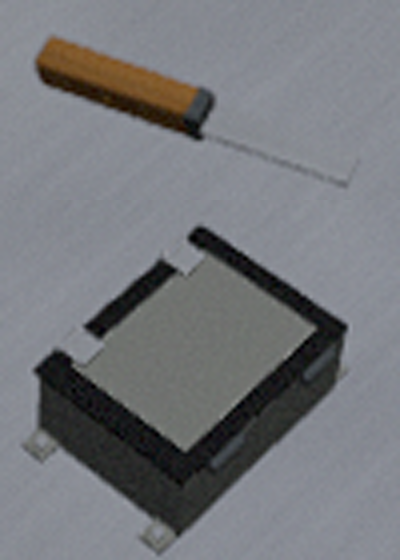

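View pics/c2.png

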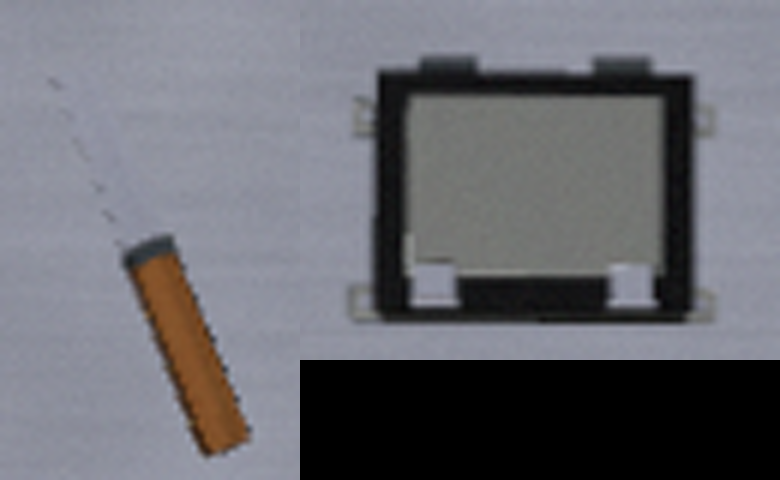

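```bash
python3 - <<'E'
from h import *
s=manip.snapshot("scene"); t=manip.snapshot("top")
f=lambda x,y:(340+x/6-.4,160+y/6-.4)
r=atz(t,f(228,446),.028);q=atz(t,f(147,246),.028);tip=atz(t,f(55,80),.015)
print("top rear",r.round(4),"front",q.round(4),np.linalg.norm(q-r),"yaw",np.degrees(np.arctan2(*(q-r)[1::-1])),"tip",tip.round(4))
g=lambda x,y:(165+x/4-.4,260+y/4-.4)
# scene handle top-face corners: front-left, front-right; blade tip corners
for n,c in [("tipA",(358,160)),("tipB",(347,186))]: print(n,atz(s,g(*c),.015).round(4))
for n,c in [("rearL",(52,38)),("rearR",(38,60)),("frL",(214,91)),("frR",(193,118))]: print(n,atz(s,g(*c),.028).round(4))
b=lambda x,y:(240+(x-300)/6-.4,125+y/6-.4)
P=[atz(t,b(*c),.067) for c in [(378,72),(692,74),(695,320),(377,320)]]
print("top lid RL,RR,FR,FL",np.round(P,4).tolist())
h=lambda x,y:(280+x/4-.4,205+(y-200)/4-.4)
P=[atz(s,h(*c),.067) for c in [(185,485),(348,327),(200,228),(38,372)]]
print("scene lid",np.round(P,4).tolist())
E
```

```text
top rear [ 0.4402 -0.3187  0.028 ] front [ 0.5443 -0.2775  0.028 ] 0.1119089098792765 yaw 21.600188422188182 tip [ 0.6337 -0.2321  0.015 ]
tipA [ 0.6366 -0.2364  0.015 ]
tipB [ 0.6446 -0.2537  0.015 ]
rearL [ 0.4402 -0.3119  0.028 ]
rearR [ 0.4466 -0.3285  0.028 ]
frL [ 0.5432 -0.2681  0.028 ]
frR [ 0.5482 -0.29    0.028 ]
top lid RL,RR,FR,FL [[0.7357, 0.0708, 0.067], [0.7359, -0.0904, 0.067], [0.6078, -0.0917, 0.067], [0.6066, 0.0696, 0.067]]
scene lid [[0.7388, -0.0918, 0.067], [0.7375, 0.0708, 0.067], [0.6156, 0.0687, 0.067], [0.6174, -0.0912, 0.067]]
```

```bash
cat >> h.py <<'E'
def plan(target,yaw,pitch=0,n=None):
    """yaw of tool x (deg), pitch up of tool x(deg). Prints per-row tool-frame shifts, turn at equal split"""
    s=manip.sense(); R0=R.from_quat(s["tool_rot"]); p0=s["tcp_pos"]
    Rt=R.from_euler('z',yaw,degrees=True)*R.from_euler('y',-pitch,degrees=True)*R.from_euler('x',180,degrees=True)
    rv=(R0.inv()*Rt).as_rotvec(degrees=True); d=np.array(target)-p0
    n=n or int(max(np.ceil(np.linalg.norm(d)/.05),np.ceil(np.linalg.norm(rv)/8),1))
    Rc=R0
    print("n",n,"pos",p0.round(4),"rv",rv.round(2))
    for i in range(n):
        print((np.round(Rc.inv().apply(d/n),4)).tolist()+(rv/n).round(2).tolist()); Rc=Rc*R.from_rotvec(rv/n,degrees=True)
def st():
    s=manip.sense(); r=R.from_quat(s["tool_rot"]); x=r.apply([1,0,0])
    print("t",round(s["t"],2),"tcp",s["tcp_pos"].round(4),"xaxis yaw",np.degrees(np.arctan2(x[1],x[0])).round(2),"pitch",np.degrees(np.arcsin(x[2])).round(2),"zax",r.apply([0,0,1]).round(3),"F",s["force"].round(2),"T",s["ft_torque"].round(3),"gap",round(s["finger_gap"],3),"q",s["q"].round(2))
E
python3 - <<'E'
from h import *
st(); plan([.514,-.293,.12],22)
E
```

```text
t 1.45 tcp [ 0.2689 -0.5641  0.2275] xaxis yaw 25.49 pitch -0.0 zax [-0.  0. -1.] F [ 0.23 -0.05  0.18] T [0.046 0.001 0.03 ] gap 0.999 q [-1.3   0.53  1.43 -0.    1.18 -0.18]
n 8 pos [ 0.2689 -0.5641  0.2275] rv [-0.    0.    3.49]
[0.0422, -0.0174, 0.0134, -0.0, 0.0, 0.44]
[0.0421, -0.0177, 0.0134, -0.0, 0.0, 0.44]
[0.042, -0.0181, 0.0134, -0.0, 0.0, 0.44]
[0.0418, -0.0184, 0.0134, -0.0, 0.0, 0.44]
[0.0417, -0.0187, 0.0134, -0.0, 0.0, 0.44]
[0.0415, -0.019, 0.0134, -0.0, 0.0, 0.44]
[0.0414, -0.0193, 0.0134, -0.0, 0.0, 0.44]
[0.0412, -0.0196, 0.0134, -0.0, 0.0, 0.44]
```

>>> play_rows:
  steps:
    - [[0.042,-0.0175,0.0134,0,0,0.44],[0.042,-0.018,0.0134,0,0,0.44],[0.042,-0.018,0.0134,0,0,0.44],[0.042,-0.0184,0.0134,0,0,0.44],[0.0417,-0.0187,0.0134,0,0,0.44],[0.0415,-0.019,0.0134,0,0,0.44],[0.0414,-0.0193,0.0134,0,0,0.44],[0.0412,-0.0196,0.0134,0,0,0.44],[0,0,0,0,0,0]]
  fingers: 1

```text
t: 2.58
tcp_pos: [0.5149, -0.2898, 0.1192]
tool_rot: [0.981, 0.193, -0.001, -0.001]
force: [-0.0, 0.4, 0.3]
finger_gap: 0.997
```

```bash
python3 - <<'E'
from h import *
st(); w=manip.snapshot("wrist"); save(w,"w1.png")
for l in ["pry_knife","knife_grip","knife_tip"]:
    for r in manip.pinpoint(l,w): print(l,np.round(r["point"],1),round(r["score"],2),atz(w,r["point"],{"pry_knife":0,"knife_grip":.014,"knife_tip":.01525}[l]).round(4))
E
```

```text
t 2.58 tcp [ 0.5149 -0.2898  0.1192] xaxis yaw 22.24 pitch -0.04 zax [-0.001  0.002 -1.   ] F [-0.05  0.4   0.3 ] T [ 0.037 -0.012  0.025] gap 0.997 q [-0.7   0.62  1.61  0.    0.91  0.48]
pry_knife [289.2 203.5] 0.69 [ 0.5145 -0.2943  0.    ]
pry_knife [208.1 388. ] 0.65 [ 0.294  -0.2931  0.    ]
knife_grip [284.4 206.1] 0.93 [ 0.515  -0.2898  0.014 ]
knife_grip [206.2 397.2] 0.89 [ 0.2969 -0.2933  0.014 ]
knife_tip [289.  18.] 0.76 [ 0.6407 -0.2419  0.0152]
```

View pics/w1.png

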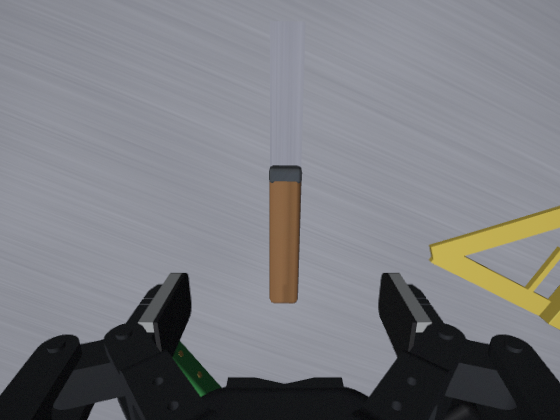

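The wrist view shows the wooden knife upright in the picture: handle front at (285,167), rear end at (284,302), tip near (286,18). A corner of the green look-alike shows at (195,370), clear of the fingers.

```bash
python3 - <<'E'
from h import *
w=manip.snapshot("wrist")
a=atz(w,(283.8,302),.028);b=atz(w,(285.2,166),.028);tip=atz(w,(286.3,17),.015)
print(a.round(4),b.round(4),tip.round(4),np.linalg.norm(b-a),np.degrees(np.arctan2(*(b-a)[1::-1])),np.degrees(np.arctan2(*(tip-a)[1::-1])), np.linalg.norm(tip-b))
plan([.514,-.2925,.031],22.2,n=4)
E
```

```text
[ 0.4386 -0.324   0.028 ] [ 0.5463 -0.2819  0.028 ] [ 0.64  -0.245  0.015] 0.11567582852082195 21.340123880224873 21.398935158645724 0.10154511259711006
n 4 pos [ 0.5134 -0.2942  0.1208] rv [ 0.06 -0.01 -0.32]
[0.0003, -0.0004, 0.0224, 0.01, -0.0, -0.08]
[0.0003, -0.0004, 0.0224, 0.01, -0.0, -0.08]
[0.0003, -0.0004, 0.0224, 0.01, -0.0, -0.08]
[0.0003, -0.0003, 0.0224, 0.01, -0.0, -0.08]
```

>>> play_rows:
  steps:
    - [[0,0,0.03,0,0,0.5],[0,0,0.03,0,0,0],[0,0,0.02,0,0,0],[0,0,0.01,0,0,0],[0,0,0,0,0,0],[0,0,0,0,0,0]]

```text
t: 3.58
tcp_pos: [0.5142, -0.2937, 0.0312]
tool_rot: [0.983, 0.186, 0.001, 0.001]
force: [0.6, 0.3, -0.0]
finger_gap: 1.003
```

```bash
python3 - <<'E'
from h import *
st(); w=manip.snapshot("wrist"); save(w,"w2.png")
E
```

```text
t 3.58 tcp [ 0.5142 -0.2937  0.0312] xaxis yaw 21.44 pitch 0.05 zax [ 0.001 -0.001 -1.   ] F [ 0.62  0.26 -0.04] T [0.014 0.012 0.009] gap 1.003 q [-0.71  0.76  1.65 -0.    0.73  0.49]
```

View pics/w2.png

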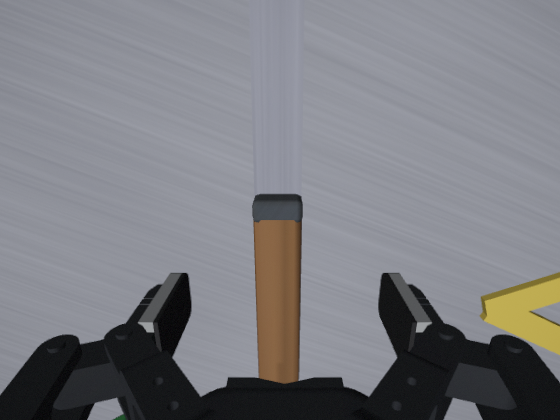

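>>> play_rows:
  steps:
    - [[0,0,0,0,0,0],[0,0,0,0,0,0],[0,0,0,0,0,0],[0,0,0,0,0,0],[0,0,0,0,0,0],[0,0,0,0,0,0]]
  fingers: 0
  squeeze: 100

```text
t: 4.38
tcp_pos: [0.5137, -0.2929, 0.0303]
tool_rot: [0.983, 0.186, -0.0, -0.0]
force: [-0.3, 0.1, -0.0]
finger_gap: -0.001
```

```bash
python3 - <<'E'
from h import *
st(); w=manip.snapshot("wrist"); save(w,"w3.png")
plan([.514,-.2935,.12],21.4)
E
```

```text
t 4.38 tcp [ 0.5137 -0.2929  0.0303] xaxis yaw 21.46 pitch -0.0 zax [-0.  0. -1.] F [-0.33  0.07 -0.01] T [-0.01   0.018 -0.016] gap -0.001 q [-0.71  0.76  1.65 -0.    0.73  0.49]
n 2 pos [ 0.5138 -0.2929  0.0303] rv [-0.01  0.    0.07]
[-0.0, 0.0003, -0.0449, -0.0, 0.0, 0.03]
[-0.0, 0.0003, -0.0449, -0.0, 0.0, 0.03]
```

View pics/w3.png

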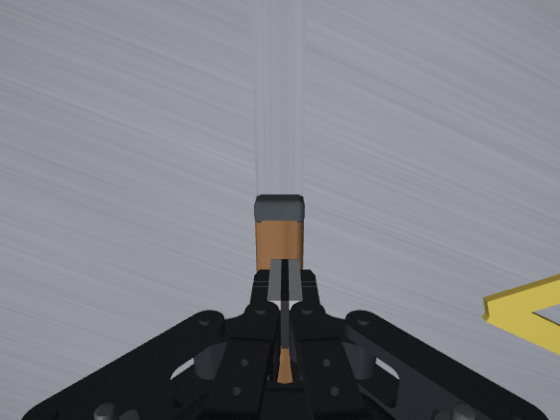

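The fingers shut fully above the handle: the gap is 0 and the pads show over the wood at (285,275). So they stand higher than I assumed. I'll check the tip offset.

```bash
python3 - <<'E'
from h import *
print(manip.tips_ahead,[a for a in dir(manip) if a[0]!='_'])
w=manip.snapshot("wrist"); s=manip.snapshot("scene"); t=manip.snapshot("top")
se=manip.sense(); r=R.from_quat(se["tool_rot"]); p=se["tcp_pos"]
Tc=w["world_from_camera"]; print("cam rel tool",r.inv().apply(Tc[:3,3]-p).round(4))
for d in (-.02,0,.006,.025): 
  X=p+r.apply([0,0,d]); print(d,proj(w,X).round(1),proj(s,X).round(1))
im=cv2.resize(s["img"][190:330,130:290],None,fx=5,fy=4.28,interpolation=cv2.INTER_CUBIC); im=cv2.resize(s["img"][200:310,140:280],None,fx=5,fy=5,interpolation=cv2.INTER_CUBIC)
for d in (0,.025):
  u=proj(s,p+r.apply([0,0,d])); cv2.circle(im,tuple(int(v) for v in ((u-[140,200])*5)),3,(255,0,0),-1)
save(s,"s3.png",im)
for l in ["pry_knife","knife_grip"]:
  for q in (s,w):
    for rr in manip.pinpoint(l,q): print(l,np.round(rr["point"],1),round(rr["score"],2),atz(q,rr["point"],{"pry_knife":0,"knife_grip":.014}[l]).round(4))
E
```

```text
0.025 ['PlanningError', 'pinpoint', 'regions_of', 'sense', 'sign_off', 'snapshot', 'tips_ahead']
cam rel tool [ 0.0811  0.0003 -0.1469]
-0.02 [283.8 293.1] [201.6 276.7]
0 [283.9 271. ] [202.5 281.1]
0.006 [283.9 265.3] [202.8 282.4]
0.025 [284.  249.4] [203.7 286.4]
pry_knife [149.3 243. ] 0.77 [ 0.3026 -0.3018  0.    ]
pry_knife [202.2 289.2] 0.64 [ 0.5143 -0.2991  0.    ]
pry_knife [282.6 145.2] 0.61 [0.3006 0.2214 0.    ]
pry_knife [285.  245.6] 0.84 [ 0.514  -0.2935 -0.    ]
knife_grip [203.7 285.9] 0.94 [ 0.5174 -0.2947  0.014 ]
knife_grip [283.1 147.5] 0.78 [0.3191 0.204  0.014 ]
knife_grip [147.6 238.3] 0.67 [ 0.2971 -0.2998  0.014 ]
knife_grip [281.1 253.4] 0.76 [ 0.5148 -0.2908  0.014 ]
```

View pics/s3.png

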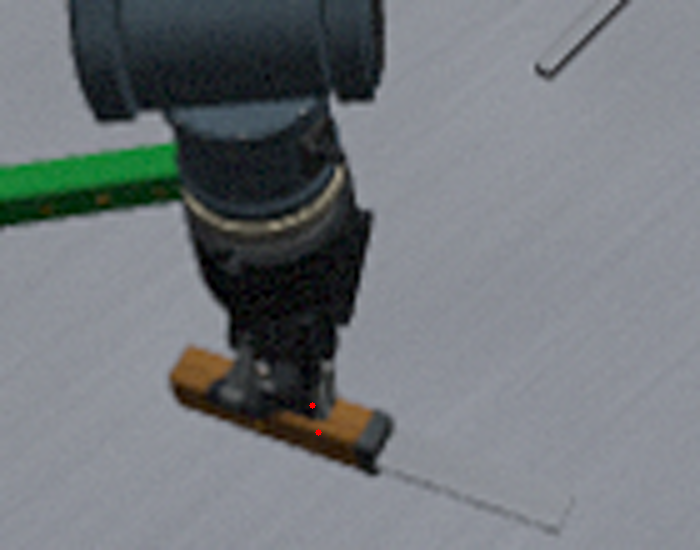

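```bash
python3 - <<'E'
from h import *
w=manip.snapshot("wrist"); print(w["K"].tolist() if hasattr(w["K"],'tolist') else w["K"])
se=manip.sense(); r=R.from_quat(se["tool_rot"]); p=se["tcp_pos"]
o,_=ray(w,(0,0)); ot=r.inv().apply(o-p)
for px in [(188,273),(381,273),(189,298),(380,298),(187,322),(160,322),(139,324)]:
    d=r.inv().apply(ray(w,px)[1]); k=(np.sign(d[1])*.0425-ot[1])/d[1]; print(px,(ot+k*d).round(4))
# shut: pad front edge at row ~259, x=+.011
for px in [(285,259),(285,272),(285,300)]:
    d=r.inv().apply(ray(w,px)[1]); 
    for x in (.011,-.011,0): k=(x-ot[0])/d[0]; print(px,"x",x,"z",(ot+k*d).round(4)[2])
im=cv2.resize(w["img"][180:400,180:390],None,fx=3.5,fy=2.7,interpolation=cv2.INTER_CUBIC); save(w,"w4.png",im)
E
```

```text
[[331.52565758016914, 0.0, 284.42409730465795], [0.0, 331.52565758016914, 209.6295088454102], [0.0, 0.0, 1.0]]
(188, 273) [ 0.0083 -0.0425 -0.0171]
(381, 273) [ 0.0093  0.0425 -0.019 ]
(189, 298) [-0.003  -0.0425 -0.0195]
(380, 298) [-0.0018  0.0425 -0.0213]
(187, 322) [-0.0112 -0.0425 -0.0258]
(160, 322) [ 0.009  -0.0425 -0.0523]
(139, 324) [ 0.0189 -0.0425 -0.0664]
(285, 259) x 0.011 z -0.0086
(285, 259) x -0.011 z 0.0348
(285, 259) x 0 z 0.0131
(285, 272) x 0.011 z -0.0208
(285, 272) x -0.011 z 0.0187
(285, 272) x 0 z -0.0011
(285, 300) x 0.011 z -0.0418
(285, 300) x -0.011 z -0.0088
(285, 300) x 0 z -0.0253
```

View pics/w4.png

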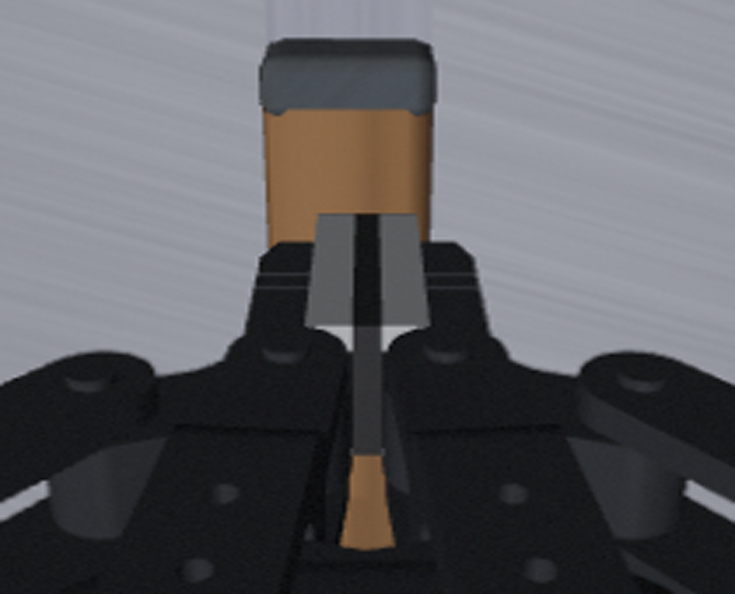

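Measured in the picture, the pad ends lie about 30 mm short of where the given tip offset puts them: z about -0.018 open and -0.005 shut in the tool frame. They closed just above the 28 mm handle with no force, which agrees. So I'll open, go 28 mm lower in small steps with 2 mm of side centring, and watch the force.

>>> play_rows:
  steps:
    - [[0,0,-0.01,0,0,0],[0,0,0,0,0,0],[0,0,0,0,0,0],[0,0,0,0,0,0],[0,0,0,0,0,0]]
  fingers: 1

```text
t: 5.45
tcp_pos: [0.5137, -0.2928, 0.0402]
tool_rot: [0.983, 0.186, -0.0, -0.0]
force: [-0.6, 0.3, 0.1]
finger_gap: 0.998
```

>>> play_rows:
  steps:
    - [[0,-0.002,0.01,0,0,0],[0,0,0.01,0,0,0],[0,0,0.008,0,0,0],[0,0,0.004,0,0,0],[0,0,0,0,0,0]]

```text
t: 6.08
tcp_pos: [0.5128, -0.2909, 0.0078]
tool_rot: [0.983, 0.186, -0.0, -0.0]
force: [-0.3, -0.6, 0.2]
finger_gap: 0.999
```

```bash
python3 - <<'E'
from h import *
st(); w=manip.snapshot("wrist"); save(w,"w5.png")
E
```

```text
t 6.08 tcp [ 0.5128 -0.2909  0.0078] xaxis yaw 21.46 pitch -0.02 zax [-0.001  0.001 -1.   ] F [-0.31 -0.59  0.24] T [-0.045  0.021 -0.016] gap 0.999 q [-0.71  0.8   1.66 -0.    0.68  0.49]
```

View pics/w5.png

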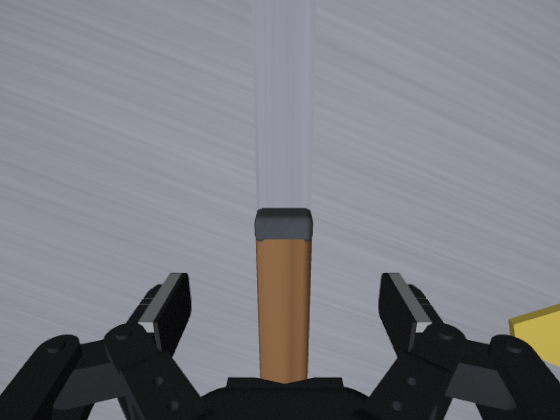

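The knife is now centred between the jaws at column 284. I'll go 7 mm lower and close.

>>> play_rows:
  steps:
    - [[0,0,0.004,0,0,0],[0,0,0.003,0,0,0],[0,0,0,0,0,0]]

```text
t: 6.5
tcp_pos: [0.5129, -0.291, 0.0011]
tool_rot: [0.983, 0.186, -0.0, -0.0]
force: [-0.0, 0.3, -0.9]
finger_gap: 0.998
```

>>> play_rows:
  steps:
    - [[0,0,0,0,0,0],[0,0,0,0,0,0],[0,0,0,0,0,0],[0,0,0,0,0,0],[0,0,0,0,0,0]]
  fingers: 0
  squeeze: 100

```text
t: 7.12
tcp_pos: [0.5133, -0.2913, 0.0018]
tool_rot: [0.983, 0.186, 0.0, 0.0]
force: [0.3, 0.4, 3.5]
finger_gap: 0.262
```

```bash
python3 - <<'E'
from h import *
st(); w=manip.snapshot("wrist"); save(w,"w6.png")
E
```

```text
t 7.12 tcp [ 0.5133 -0.2913  0.0018] xaxis yaw 21.47 pitch 0.02 zax [ 0.001 -0.001 -1.   ] F [0.27 0.4  3.53] T [0.01  0.061 0.032] gap 0.262 q [-0.71  0.81  1.66 -0.    0.67  0.49]
```

View pics/w6.png

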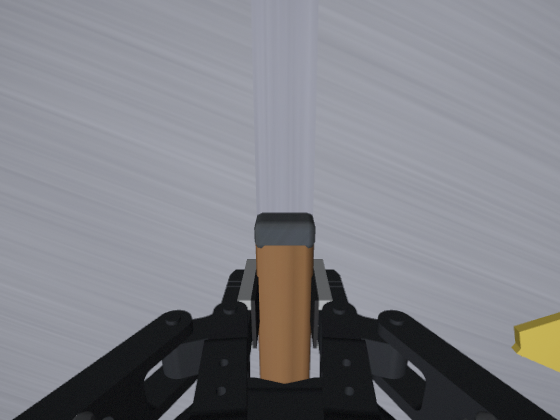

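Gripped: the gap of 0.262 is about 22 mm, and the handle sits centred in the jaws. Next I lift and head for the front of the box.

>>> play_rows:
  steps:
    - [[0,0,-0.02,0,0,0],[0,0,-0.04,0,0,0],[0,0,-0.04,0,0,0],[0,0,0,0,0,0],[0,0,0,0,0,0]]

```text
t: 7.8
tcp_pos: [0.5125, -0.2906, 0.1014]
tool_rot: [0.983, 0.186, -0.0, -0.0]
force: [-1.2, 0.4, -1.6]
finger_gap: 0.255
```

```bash
python3 - <<'E'
from h import *
st(); w=manip.snapshot("wrist"); save(w,"w7.png")
for l in ["knife_tip","knife_grip"]:
    for r in manip.pinpoint(l,w): print(l,np.round(r["point"],1),round(r["score"],2))
plan([.42,-.0105,.10],0,n=8)
E
```

```text
t 7.8 tcp [ 0.5125 -0.2906  0.1014] xaxis yaw 21.46 pitch -0.02 zax [-0.001  0.001 -1.   ] F [-1.21  0.44 -1.57] T [0.027 0.04  0.007] gap 0.255 q [-0.71  0.65  1.63  0.    0.87  0.49]
knife_grip [284.1 283.2] 0.82
n 8 pos [ 0.5121 -0.2903  0.1   ] rv [-0.14  0.11 21.46]
[0.0021, -0.0368, 0.0001, -0.02, 0.01, 2.68]
[0.0004, -0.0368, 0.0001, -0.02, 0.01, 2.68]
[-0.0014, -0.0368, 0.0001, -0.02, 0.01, 2.68]
[-0.0031, -0.0367, 0.0001, -0.02, 0.01, 2.68]
[-0.0048, -0.0365, 0.0001, -0.02, 0.01, 2.68]
[-0.0065, -0.0362, 0.0, -0.02, 0.01, 2.68]
[-0.0082, -0.0359, 0.0, -0.02, 0.01, 2.68]
[-0.0099, -0.0355, 0.0, -0.02, 0.01, 2.68]
```

View pics/w7.png

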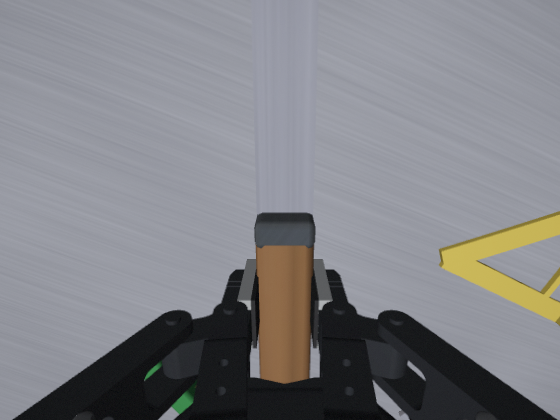

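The knife is held and level in the hand. Moving to the front of the box.

>>> play_rows:
  steps:
    - [[0.002,-0.0368,0,0,0,2.68],[0.0004,-0.0368,0,0,0,2.68],[-0.0014,-0.0368,0,0,0,2.68],[-0.003,-0.0367,0,0,0,2.68],[-0.0048,-0.0365,0,0,0,2.68],[-0.0065,-0.0362,0,0,0,2.68],[-0.0082,-0.036,0,0,0,2.68],[-0.01,-0.0355,0,0,0,2.68],[0,0,0,0,0,0],[0,0,0,0,0,0]]

```text
t: 9.2
tcp_pos: [0.4214, -0.0115, 0.101]
tool_rot: [1.0, 0.001, 0.0, 0.0]
force: [0.3, 0.4, -1.3]
finger_gap: 0.259
```

```bash
python3 - <<'E'
from h import *
st(); s=manip.snapshot("scene"); w=manip.snapshot("wrist"); t=manip.snapshot("top")
im=cv2.resize(s["img"][130:300,180:400],None,fx=3.5,fy=3.5,interpolation=cv2.INTER_CUBIC); save(s,"s8.png",im)
im=cv2.resize(t["img"][110:260,200:380],None,fx=4,fy=4,interpolation=cv2.INTER_CUBIC); save(t,"t8.png",im); save(w,"w8.png")
for p in (s,w,t):
  for l in ["knife_tip","lid_edge"]:
    for r in manip.pinpoint(l,p): print(p["shot"],l,np.round(r["point"],1),round(r["score"],2))
E
```

```text
t 9.2 tcp [ 0.4214 -0.0115  0.101 ] xaxis yaw 0.07 pitch 0.02 zax [ 0. -0. -1.] F [ 0.3   0.39 -1.34] T [-0.045 -0.002  0.005] gap 0.259 q [-0.29  0.5   2.05 -0.    0.59  1.28]
19 knife_tip [ 95.  247.9] 0.82
19 knife_tip [293.1 207. ] 0.71
19 lid_edge [306.8 229.9] 0.67
20 knife_tip [172.5 370.1] 0.85
21 knife_tip [406.7 304.3] 0.87
21 knife_tip [280.  190.2] 0.67
21 lid_edge [279.3 178. ] 0.82
```

View pics/s8.png

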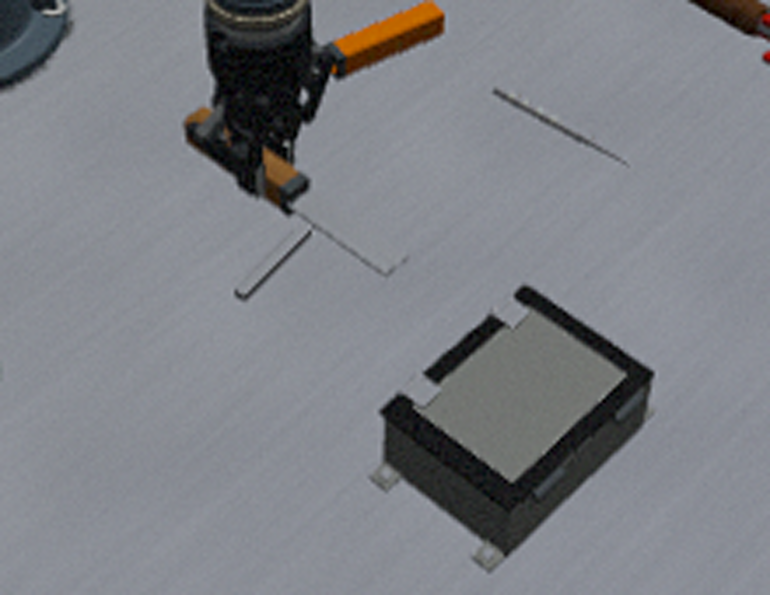

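View pics/w8.png

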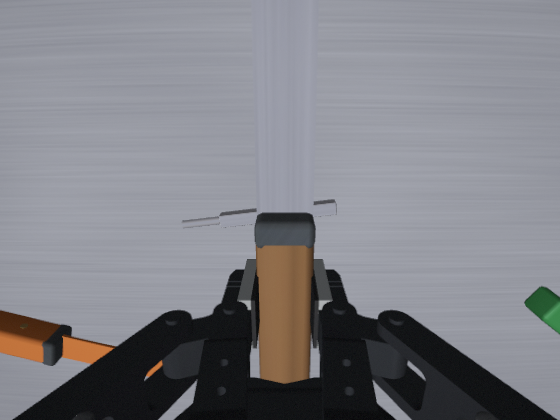

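View pics/t8.png

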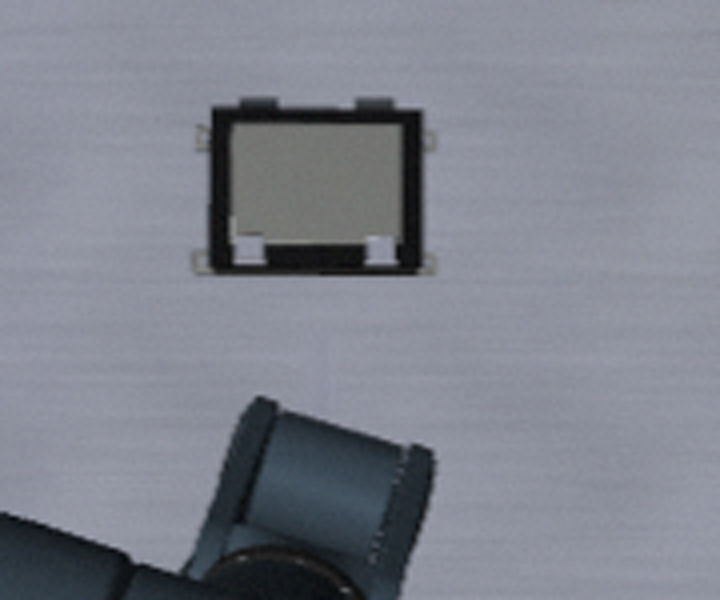

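```bash
python3 - <<'E'
from h import *
st(); s=manip.snapshot("scene"); t=manip.snapshot("top")
a=(180+388/3.5-.4,130+274/3.5-.4); b=(180+406/3.5-.4,130+258/3.5-.4)
for z in (.108,.1135,.119): print(z,atz(s,a,z).round(4),atz(s,b,z).round(4),"top",atz(t,(200+314/4-.4,110+326/4-.4),z).round(4), atz(t,(280,190.2),z).round(4))
E
```

```text
t 9.65 tcp [ 0.4209 -0.0115  0.1013] xaxis yaw -0.01 pitch 0.01 zax [ 0. -0. -1.] F [-1.16  0.27 -0.88] T [0.084 0.009 0.003] gap 0.255 q [-0.29  0.5   2.05  0.    0.59  1.28]
0.108 [ 0.5546 -0.019   0.108 ] [0.5537 0.0014 0.108 ] top [ 0.5609 -0.0084  0.108 ] [ 0.5637 -0.014   0.108 ]
0.1135 [ 0.5577 -0.0225  0.1135] [ 0.5568 -0.0022  0.1135] top [ 0.5602 -0.0084  0.1135] [ 0.5629 -0.014   0.1135]
0.119 [ 0.5608 -0.026   0.119 ] [ 0.5599 -0.0057  0.119 ] top [ 0.5594 -0.0084  0.119 ] [ 0.5621 -0.0139  0.119 ]
```

The knife tip is about 137 mm ahead of the TCP, its axis at y = -0.012, and the blade top about 13.5 mm above the TCP. The box front is at x = 0.612 to 0.616 and the hinge at about 0.736. I'll lower to a TCP z of 0.0415, which puts the blade mid-slot.

>>> play_rows:
  steps:
    - [[0,0,0.02,0,0,0],[0,0,0.025,0,0,0],[0,0,0.0148,0,0,0],[0.02,0,0,0,0,0],[0,0,0,0,0,0],[0,0,0,0,0,0]]

```text
t: 10.5
tcp_pos: [0.4399, -0.011, 0.0416]
tool_rot: [1.0, 0.0, -0.001, -0.0]
force: [-0.9, -0.5, -1.6]
finger_gap: 0.257
```

```bash
python3 - <<'E'
from h import *
st(); s=manip.snapshot("scene"); w=manip.snapshot("wrist"); save(w,"w9.png")
im=cv2.resize(s["img"][150:300,220:400],None,fx=4,fy=4,interpolation=cv2.INTER_CUBIC); save(s,"s9.png",im)
p=manip.sense()["tcp_pos"]
for z in (.046,.055,.062): print(z,(proj(s,[p[0]+.137,p[1]-.012,z])-[220,150])*4,(proj(s,[p[0]+.137,p[1]+.012,z])-[220,150])*4)
E
```

```text
t 10.5 tcp [ 0.4399 -0.011   0.0416] xaxis yaw 0.04 pitch -0.06 zax [-0.001  0.    -1.   ] F [-0.92 -0.46 -1.59] T [-0.008  0.043  0.003] gap 0.257 q [-0.28  0.65  2.03 -0.    0.46  1.29]
0.046 [301.18115256 313.39566311] [325.60549237 292.64710648]
0.055 [301.4761904  304.93273627] [326.02029865 284.14926136]
0.062 [301.70769594 298.29101151] [326.3457356 277.4807133]
```

View pics/s9.png

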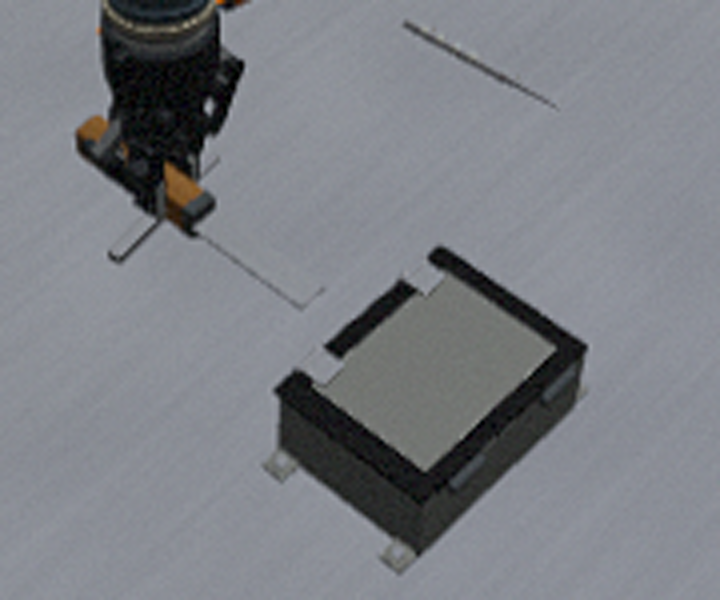

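View pics/w9.png

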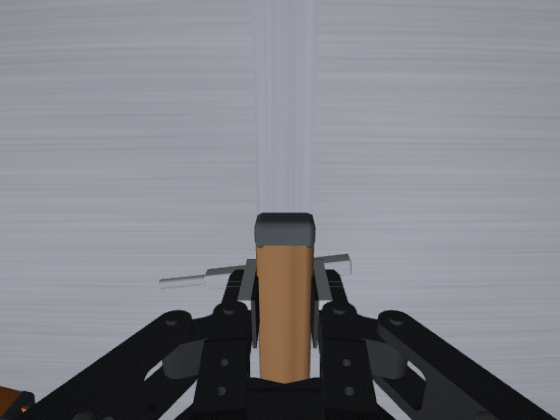

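The blade tip sits at (305,307) in the crop, within a pixel or two of the (301,305) predicted for z = 0.055. The rear of the punch is clear of the fingers. Now I insert, gently.

>>> play_rows:
  steps:
    - [[0.02,0,0,0,0,0],[0.01,0,0,0,0,0],[0.008,0,0,0,0,0],[0.008,0,0,0,0,0],[0.008,0,0,0,0,0],[0,0,0,0,0,0]]

```text
t: 11.35
tcp_pos: [0.4955, -0.0113, 0.0415]
tool_rot: [1.0, 0.0, 0.0, 0.0]
force: [0.6, 0.7, -0.7]
finger_gap: 0.26
```

```bash
python3 - <<'E'
from h import *
st(); s=manip.snapshot("scene"); w=manip.snapshot("wrist"); save(w,"w10.png")
im=cv2.resize(s["img"][150:300,220:400],None,fx=4,fy=4,interpolation=cv2.INTER_CUBIC); save(s,"s10.png",im)
E
```

```text
t 11.35 tcp [ 0.4955 -0.0113  0.0415] xaxis yaw 0.03 pitch 0.05 zax [ 0.001 -0.    -1.   ] F [ 0.55  0.71 -0.69] T [-0.059 -0.005 -0.027] gap 0.26 q [-0.25  0.67  1.9  -0.    0.57  1.32]
```

View pics/s10.png

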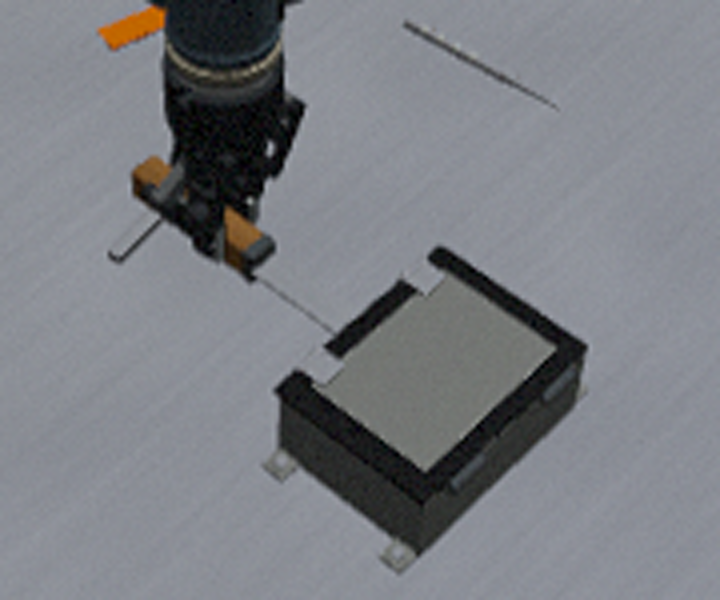

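View pics/w10.png

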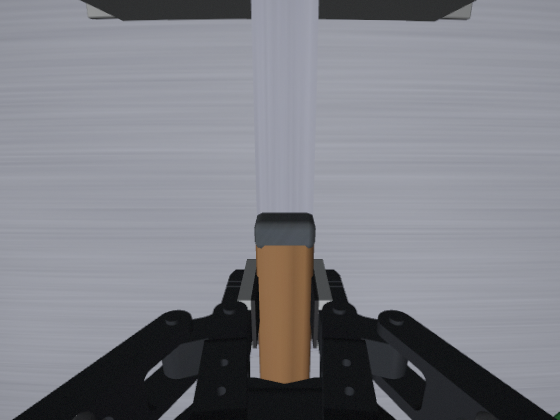

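The tip has gone under the lid edge at about (335,333) in the crop, and no contact force shows. Continuing to full depth.

>>> play_rows:
  steps:
    - [[0.01,0,0,0,0,0],[0.012,0,0,0,0,0],[0.012,0,0,0,0,0],[0.012,0,0,0,0,0],[0.008,0,0,0,0,0],[0,0,0,0,0,0]]

```text
t: 12.2
tcp_pos: [0.5495, -0.0112, 0.0415]
tool_rot: [1.0, 0.0, 0.0, 0.0]
force: [-0.4, -0.2, -0.7]
finger_gap: 0.26
```

```bash
python3 - <<'E'
from h import *
st(); s=manip.snapshot("scene"); w=manip.snapshot("wrist"); save(w,"w11.png")
im=cv2.resize(s["img"][150:300,220:400],None,fx=4,fy=4,interpolation=cv2.INTER_CUBIC); save(s,"s11.png",im)
E
```

```text
t 12.2 tcp [ 0.5495 -0.0112  0.0415] xaxis yaw 0.04 pitch 0.04 zax [ 0.001 -0.    -1.   ] F [-0.42 -0.19 -0.74] T [ 0.026  0.02  -0.009] gap 0.26 q [-0.22  0.71  1.76 -0.    0.67  1.35]
```

View pics/s11.png

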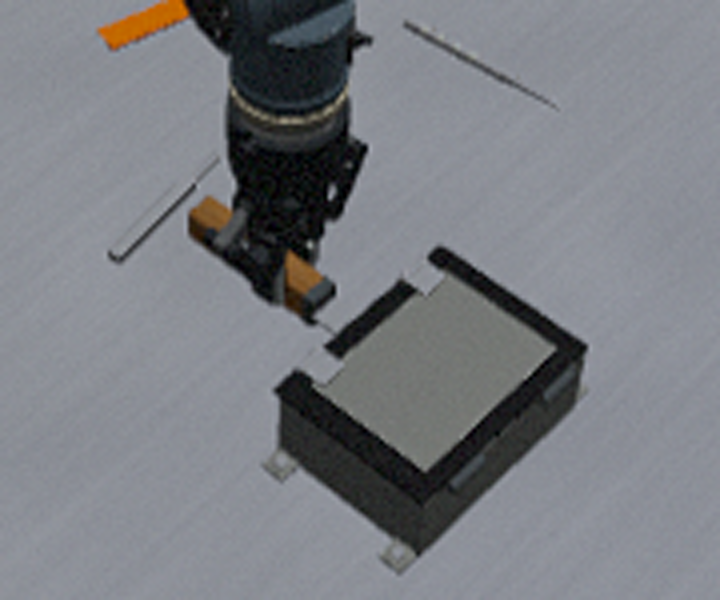

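View pics/w11.png

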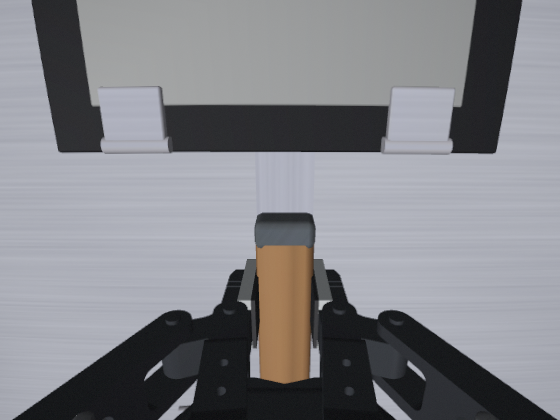

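The blade is fully in: about 27 mm still shows between the handle front (row 213) and the lid edge (row 152). Its centre is between the clips and no contact shows. Now I lift in stages.

>>> play_rows:
  steps:
    - [[0,0,-0.005,0,0,0],[0,0,-0.005,0,0,0],[0,0,-0.006,0,0,0],[0,0,-0.006,0,0,0],[0,0,-0.006,0,0,0],[0,0,-0.006,0,0,0],[0,0,0,0,0,0],[0,0,0,0,0,0]]

```text
t: 13.3
tcp_pos: [0.5481, -0.011, 0.0754]
tool_rot: [1.0, 0.0, -0.001, -0.0]
force: [-2.2, 0.1, -1.8]
finger_gap: 0.255
```

```bash
cat > look.py <<'E'
import sys
from h import *
n=sys.argv[1]
st(); s=manip.snapshot("scene"); w=manip.snapshot("wrist"); save(w,"w%s.png"%n)
im=cv2.resize(s["img"][130:300,210:410],None,fx=4,fy=3.5,interpolation=cv2.INTER_CUBIC)
im=cv2.resize(s["img"][150:300,220:400],None,fx=4,fy=4,interpolation=cv2.INTER_CUBIC); save(s,"s%s.png"%n,im)
hx,yc=.736,-.0105
for a in (20,30,35,40,45,50,55):
    c,sn=np.cos(np.radians(a)),np.sin(np.radians(a))
    P=[[hx-.124*c,yc+y,.062+.124*sn] for y in (-.082,.082)]
    print(a,"scene crop",[((proj(s,X)-[220,150])*4).round(0).tolist() for X in P],"wrist",[proj(w,X).round(0).tolist() for X in P])
for p in (s,w):
  for r in manip.pinpoint("lid_edge",p): print(p["shot"],np.round(r["point"],1),round(r["score"],2))
E
python3 look.py 12
```

```text
t 13.3 tcp [ 0.5481 -0.011   0.0754] xaxis yaw 0.02 pitch -0.07 zax [-0.001  0.    -1.   ] F [-2.19  0.13 -1.8 ] T [-0.056  0.353 -0.029] gap 0.255 q [-0.22  0.65  1.75 -0.    0.74  1.35]
20 scene crop [[278.0, 358.0], [450.0, 210.0]] wrist [[512.0, 131.0], [52.0, 132.0]]
30 scene crop [[290.0, 347.0], [463.0, 198.0]] wrist [[561.0, 107.0], [3.0, 107.0]]
35 scene crop [[297.0, 343.0], [471.0, 193.0]] wrist [[591.0, 85.0], [-28.0, 86.0]]
40 scene crop [[306.0, 340.0], [481.0, 189.0]] wrist [[628.0, 56.0], [-65.0, 56.0]]
45 scene crop [[315.0, 339.0], [491.0, 187.0]] wrist [[669.0, 16.0], [-107.0, 17.0]]
50 scene crop [[325.0, 339.0], [502.0, 186.0]] wrist [[714.0, -34.0], [-151.0, -32.0]]
55 scene crop [[337.0, 340.0], [514.0, 186.0]] wrist [[751.0, -90.0], [-187.0, -87.0]]
30 [312.3 222.3] 0.95
31 [275.8 115.6] 0.71
```

View pics/s12.png

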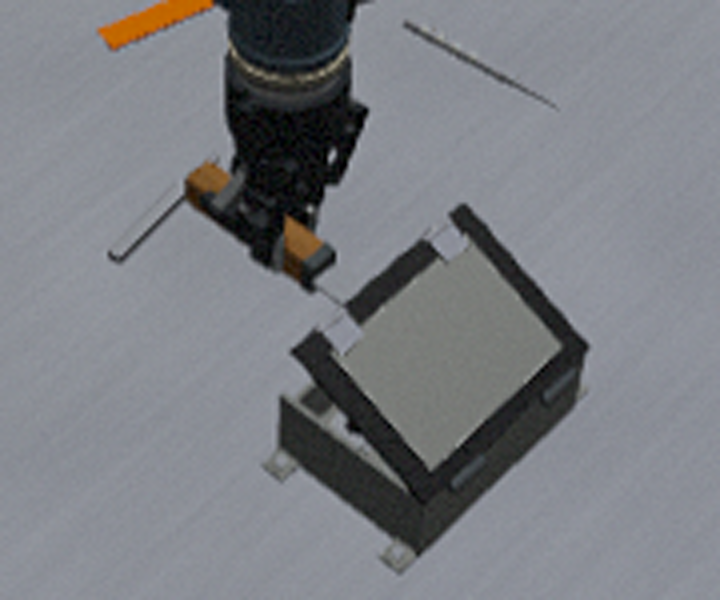

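View pics/w12.png

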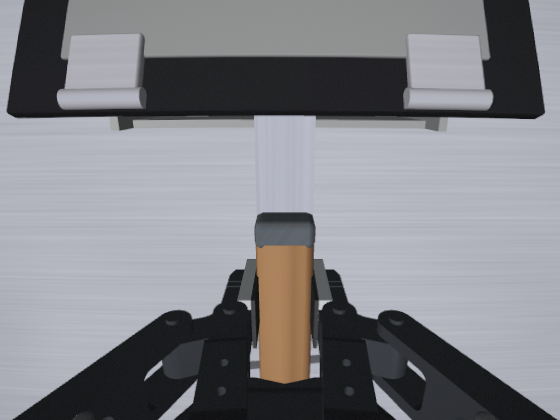

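The lid is at about 27° by the wrist row (117) and 28° by geometry. It rests on the blade between the clips, and the knife has not slipped. Another 23 mm of lift should bring 45°.

>>> play_rows:
  steps:
    - [[0,0,-0.005,0,0,0],[0,0,-0.005,0,0,0],[0,0,-0.005,0,0,0],[0,0,-0.005,0,0,0],[0,0,-0.0025,0,0,0],[0,0,0,0,0,0],[0,0,0,0,0,0],[0,0,0,0,0,0]]

```text
t: 14.5
tcp_pos: [0.5484, -0.0111, 0.0979]
tool_rot: [1.0, 0.0, -0.0, -0.0]
force: [-1.3, -0.5, -1.9]
finger_gap: 0.259
```

```bash
python3 look.py 13
```

```text
t 14.5 tcp [ 0.5484 -0.0111  0.0979] xaxis yaw 0.02 pitch -0.04 zax [-0.001  0.    -1.   ] F [-1.25 -0.55 -1.85] T [-0.045  0.324 -0.035] gap 0.259 q [-0.22  0.61  1.74 -0.    0.79  1.35]
20 scene crop [[278.0, 358.0], [450.0, 210.0]] wrist [[478.0, 127.0], [87.0, 127.0]]
30 scene crop [[290.0, 347.0], [463.0, 198.0]] wrist [[512.0, 106.0], [52.0, 106.0]]
35 scene crop [[297.0, 343.0], [471.0, 193.0]] wrist [[532.0, 88.0], [31.0, 88.0]]
40 scene crop [[306.0, 340.0], [481.0, 189.0]] wrist [[557.0, 64.0], [7.0, 65.0]]
45 scene crop [[315.0, 339.0], [491.0, 187.0]] wrist [[584.0, 34.0], [-21.0, 34.0]]
50 scene crop [[325.0, 339.0], [502.0, 186.0]] wrist [[614.0, -6.0], [-52.0, -5.0]]
55 scene crop [[337.0, 340.0], [514.0, 186.0]] wrist [[646.0, -54.0], [-84.0, -52.0]]
32 [320.8 218.3] 0.58
33 [276.3  37.2] 0.8
33 [284.5 284. ] 0.52
```

View pics/s13.png

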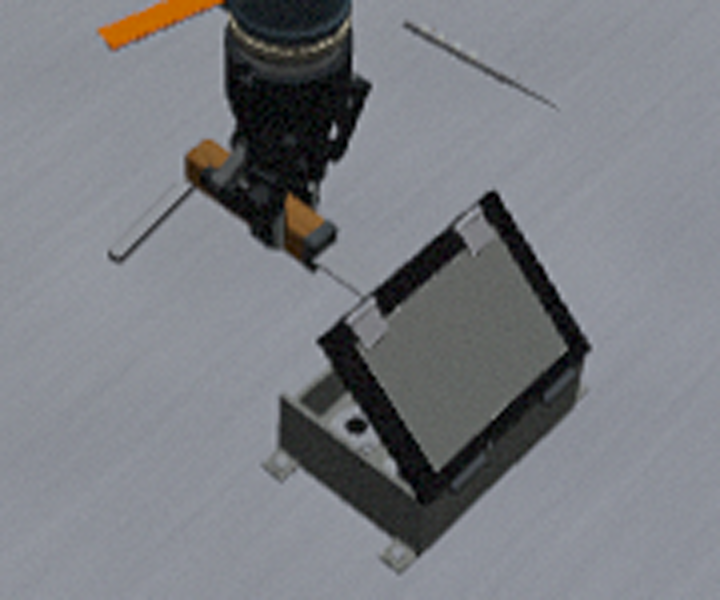

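View pics/w13.png

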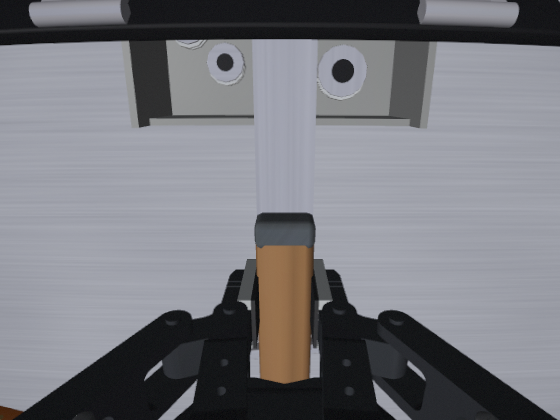

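The lower lid edge shows at wrist row 38, which means about 44.5°, and the near corner at (318,340) in the scene crop means about 46°. Washers are visible under the lid. I'll hold for a second to check that it rests still.

>>> play_rows:
  steps:
    - [[0,0,0,0,0,0],[0,0,0,0,0,0],[0,0,0,0,0,0],[0,0,0,0,0,0],[0,0,0,0,0,0],[0,0,0,0,0,0],[0,0,0,0,0,0],[0,0,0,0,0,0],[0,0,0,0,0,0],[0,0,0,0,0,0]]

```text
t: 15.95
tcp_pos: [0.5487, -0.0111, 0.098]
tool_rot: [1.0, 0.0, -0.0, -0.0]
force: [-2.0, 0.0, -1.9]
finger_gap: 0.256
```

```bash
python3 - <<'E'
from h import *
a=cv2.imread("pics/w13.png"); st(); w=manip.snapshot("wrist"); t=manip.snapshot("top"); save(t,"t14.png")
b=cv2.cvtColor(w["img"],cv2.COLOR_RGB2BGR)
for n,i in (("13",a),("now",b)):
    g=cv2.cvtColor(i,cv2.COLOR_BGR2GRAY).astype(float)
    for c in (210,360): print(n,c,"lid edge row",20+np.argmax(np.diff(g[20:60,c-5:c+5].mean(1))))
print("mean abs diff",np.abs(a.astype(float)-b).mean())
E
```

```text
t 15.95 tcp [ 0.5487 -0.0111  0.098 ] xaxis yaw 0.03 pitch -0.0 zax [-0.  0. -1.] F [-1.98  0.03 -1.86] T [ 0.002  0.324 -0.003] gap 0.256 q [-0.22  0.61  1.74  0.    0.79  1.35]
13 210 lid edge row 39
13 360 lid edge row 39
now 210 lid edge row 38
now 360 lid edge row 38
mean abs diff 1.580890022675737
```

View pics/t14.png

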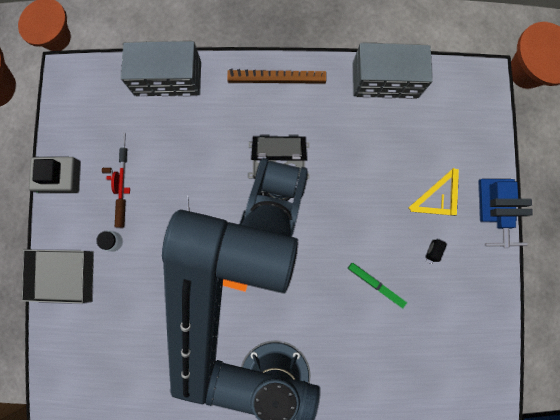

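The lid is steady at about 45° and everything else lies where it was, so I'm handing in.

```bash
python3 -c "
from h import *
print(manip.sign_off()); st()"
```

```text
the job is handed in; nothing more can be done
None
the job is handed in; nothing more can be done
```

I gripped the wooden pry knife and slid its blade about 70 mm into the slot between the clips. I then lifted it until the lid rested on the blade at about 45°, and handed in at about 16 s, still gripping with 100 N.

**Last checks**
- **Lid angle:** the wrist picture gave about 44.5° and the scene picture about 46°.
- **Steadiness:** over a hold of a second or so the lid edge moved by at most 1 pixel. The grip opening stayed at about 22 mm, and the knife showed no slip in the pictures.
- **Forces:** in the readings taken after each move, the force stayed below 4 N per axis. In the pictures, neither the gripper nor the arm came against the lid.
- **Other things on the bench:** those visible in the last pictures lay where they were. The arm partly hid the scribe, the centre punch and the orange look-alike in the last top view, but the scene picture showed the scribe and the centre punch in place.

**What disagreed**
- **Fingertip offset:** the pads really end about 30 mm farther back than the 25 mm offset states. My first grasp closed in the air just above the handle. I re-measured from the wrist picture, went lower and gripped properly.
- **Box position:** the scene and top cameras differed by up to about 10 mm on the box front. I took the middle value, and it held.

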